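# Zero the sample mill, back it off four clicks and switch it on

### The job

Set the sample mill: turn its black ring clockwise until you feel the burrs touch, without forcing them, then back it off four clicks. Then lift the red guard on the switch box, flip the switch under it over towards the guard's hinge (on), and lower the guard again, leaving the ring as set and the other things on the table undisturbed.

Things in the scene. Friction and masses are not known exactly. Their poses are not given: they have to be found in the camera images.
- mill: White bench mill, fixed: 148 mm round foot, round housing 124 mm across, flat deck 120 mm above the table. Origin under the centre, on the ring's axis, z up. On the deck, 47 mm from the axis to mill -x, a 16 mm steel pillar rises to z = 182 mm: fingers round the ring cannot pass it, so the ring must be let go and taken again. Spout on its +x side, out to 86 mm, below z = 115 mm.
- ring: Black knurled ring on the mill, 60 mm across, gripped outside between z = 131 and 165 mm. Origin on the axis at deck height. Clockwise from above closes the burrs. 20 clicks a turn (0.314 rad each), 0.1 to 0.2 N m to pass one; let go, it drops into the nearest. Burrs touch 2.4 to 3.6 rad on (unseen): torque then climbs 8 N m per rad; 0.5 is a plain touch, over 1.8 forcing.
- ring_grip (a point): Point on the ring's axis, 155 mm above the table: a good height for the TCP when gripping the ring from above (the finger tips then clear the deck's pegs).
- ring_stud (a point): White stud, 8 mm across, on the foot of the ring, 42 mm from the axis, 125 mm above the table. It turns with the ring and pushes the red zero pointer ahead of it when the ring is turned clockwise.
- pointer_peg (a point): Peg, 8 mm across, of the red zero pointer on the mill's deck, 42 mm from the axis, 125 mm above the table. It turns stiffly about the same axis, is pushed clockwise by the white stud (then 8 mm or 0.19 rad apart) and stays where it was pushed: after the burrs have touched it marks the touching position.
- lower_burr: The lower burr inside the mill housing, not visible, on the ring's axis 60 mm above the table; it does not move. The ring bears on it, at 30 mm from the axis, when the burrs touch.
- switch_box: Grey switch box fixed to the table, 120 x 90 x 50 mm (x, y, z), yellow on top; origin under its centre on the table, z up.
- guard (a joint): Red guard over the switch, hinged along y at the box's -x side: a 90 x 60 mm panel with 28 mm skirts, panel top 99 mm above the table when shut. 0 = shut, positive = raised (rad), up to 2.0, leaning back to -x. Left beyond about 1.7 rad it stays open; below about 1.5 it sinks shut slowly by its own weight.
- guard_fin (a point): Middle of the upright fin on the guard, for gripping it: 12 mm thick (box y), 18 mm long (box x), 30 mm high above the panel; this point is 78 mm from the hinge and 18 mm above the panel's top. Held between pads closing along box y, it can swivel in the grip as the guard swings.
- guard_hinge (a point): Middle of the guard's hinge line (axis along box y), 45 mm to box -x of the box's centre, 95 mm above the table.
- toggle (a joint): Steel toggle switch under the guard, pivot 12 mm to box +x of the centre and 56 mm above the table. 0 = off, leaning to box +x; 1.0 rad = on, leaning to box -x (towards the hinge). Takes about 2 N at the tip and stays where it is left.
- toggle_tip (a point): Ball end of the toggle, 14 mm across, 28 mm from its pivot; about 81 mm above the table when off or on.
- tube_rack: Bystander: pale block rack of red-capped tubes, 100 x 80 x 100 mm, loose. Origin under its centre.
- sanitiser: Bystander: white pump bottle 72 mm across and 183 mm high, loose. Origin under its centre.
- pen: Bystander: white pen, 130 x 10 x 10 mm, lying flat. Origin under its centre.

How it is judged:
By the outcome, as a careful person would: the job done as asked, in the order asked, and still so for the second after the job is handed in, with the robot touching nothing.
It also fails if it takes over 72 s, if anything falls off the work surface, if the arm or the gripper's body presses on something with over 40 N, if the wrist force passes 120 N, or if a joint passes its speed limit or range.

### The arm

A 7-joint arm with a two-finger parallel gripper is mounted at the origin on the work surface. World frame = base frame: x ahead of the robot, y to its left, z up, the work surface at z = 0. Lengths are in m, angles in rad, forces in N, time in s.
With the tool pointing down it reaches from about 0.4 to 0.875 m from the base axis. Payload 19.3 kg.
Tool frame: the origin (TCP) lies between the finger pads, 19 mm behind the fingertips; this is the grasp point; z points along the fingers, y is the line along which they close (so a half turn about z gives the same grasp; the last joint's range is limited). The gripper opens to 85 mm and grips with 20 to 120 N. Pads are 22 mm wide; open, the fingers measure 114 mm over their backs; the gripper's body (76 mm by 85 mm) begins 54 mm behind the grasp point. The pads swing forward as they close: fully open they stand 13 mm farther back than shut.
Start: joints at [-1.256, 0.521, -0.036, 1.599, 0.021, 1.021, -0.113], TCP at [0.235, 0.579, 0.25] pointing down, gripper open.
Joint ranges: [-2.91, 2.91], [-0.3, 2.13], [-1.5, 1.42], [0.17, 2.43], [-1.26, 4.41], [0.16, 1.93], [-2.52, 2.52]. Speed limits (rad/s): [1.89, 1.89, 2.39, 2.39, 3.01, 3.01, 3.01].

### API

Orientations are given as [roll, pitch, yaw] about the fixed x, y, z axes, in that order (R = Rz(yaw) Ry(pitch) Rx(roll)).
In Python, from workcell import status, grab_frame, camera_params, bot, search_frame, silhouettes gives the robot as it stands.
- The arm moves only by the shell command python3 -m creep 'ROWS' [FORCE]. ROWS is JSON, a list of rows, each a list of 5 numbers: the shift along the tool's x, y, z in units of 60 mm (1.0 is 60 mm), then the turn about the tool's z in units of 8 degrees (1.0 is 8 degrees), then the opening, from 0 (shut) to 1 (fully open). In form: [[x, y, z, twist, hand], ...]. A call has 1 to 5 rows; each row is the pose to reach, as a shift and turn from the pose commanded when the call began, along the tool's axes at that moment; what a row does not reach only later rows make up. A row lasts 1/8 s, in which the tool goes at most 62.5 mm and 10.7 degrees, less where a joint would pass 70% of its speed; a pose out of reach is approached as far as the arm can. A call with a gripper value outside its range is refused whole. The fingers move at their own pace and stop on an object; FORCE is the grip in N (left out, the last holds). Time passes only in rows, so rows that repeat a pose let the fingers close. It gives the time, the measured TCP pose, the force, the opening and the grip force at its end, in the units of the state.
- status.observe(): the state, without advancing time (a new reading comes with each control period).
- grab_frame(name): name is "scene" or "top" or "wrist"; returns the picture (384x512x3 uint8, blue, green, red); there is no depth.
- camera_params(name): a dict with "K" (3x3 intrinsics, pixels), "rvec" (rotation vector, rad) and "tvec" (3), from world to camera coordinates, as OpenCV has them; the wrist camera has in their place "tool_from_camera" (4x4, takes a point from camera to tool coordinates, whose origin is the TCP and whose axes are the flange's). Camera axes: x right, y down, z forward; pixel columns grow to the right and rows downward; lengths in m; the calibration is good to about 2 mm. A picture is of the moment at which its call begins: read the wrist's pose just before it. camera_params takes no time and is no camera call.
- bot.job_done(): hands the job in; it is judged then, once.
Trained networks look in the newest picture that a camera, given by its name, has taken for a name from the list of things; names that differ only in an ending like _2 or _b are one class to them, and where a whole thing is asked for, a point or a joint stands for the part that bears it (a point fixed in the world has none). Each returns a list of dicts, best first, with "p" (0 to 1); they miss things now and then, are a little off and sometimes report something else, mostly with a low value. They report only what shows in the picture. A call takes as long as a camera call.
- search_frame(camera, name): "extent" ([left, top, right, bottom] as shares, 0 to 1, of the picture: columns of its width, rows of its height, round what is visible of it).
- silhouettes(camera, name): "mask" (384x512 bool, what is visible of it) and "extent" ([left, top, right, bottom] as shares, 0 to 1, of the picture: columns of its width, rows of its height, round what is visible of it).
The state is a dict: "clock": time; "qpos": joint angles; "qd": joint speeds; "joint_efforts": joint torques, N m; "position": TCP position; "tool_rot": TCP orientation; "force": force on the tool from outside, world axes, zero at the start; "moment": the same for the moment, N m; "grip_width": finger opening in m; "finger_force": force on a finger pad.
Only numpy, scipy, OpenCV 4.12 (cv2) and the standard library are available. Lean on these libraries where they do the work, as an engineer would, in place of code of your own. Each camera call takes 0.05 s, during which the arm holds its last target. There are 200 camera calls.

## Working session

There is one attempt and no reset: what is moved stays moved. The work goes in short steps, Python scripts to look and compute and a shell command to move; the robot and the scene stay as the last step left them, time stands still between calls to the robot, and variables do not carry over. Pictures are saved under pics/ and viewed, at most 10 in all, crops included, and the job is handed in when it is done.

```bash
mkdir -p pics; ls; cat > h.py <<'E'
import numpy as np, cv2
from workcell import status, grab_frame, camera_params, bot, search_frame, silhouettes
from scipy.spatial.transform import Rotation as Ro
def tool():
    s=status.observe(); return np.array(s['position']),Ro.from_euler('xyz',s['tool_rot']).as_matrix()
def cam(name):
    c=camera_params(name);K=np.array(c['K'])
    if 'rvec' in c:
        R=cv2.Rodrigues(np.array(c['rvec'],float))[0];t=np.array(c['tvec'],float).ravel()
        return K,R,t
    T=np.array(c['tool_from_camera']);p,Rt=tool()
    Rc=Rt@T[:3,:3];pc=p+Rt@T[:3,3]
    return K,Rc.T,-Rc.T@pc
def ray(C,u,v):
    K,R,t=C;d=R.T@np.linalg.solve(K,[u,v,1.]);return -R.T@t,d
def atz(C,u,v,z):
    o,d=ray(C,u,v);return o+d*(z-o[2])/d[2]
def proj(C,P):
    K,R,t=C;q=K@(R@np.asarray(P,float)+t);return q[:2]/q[2]
def tri(obs):
    A=np.zeros((3,3));b=np.zeros(3)
    for C,u,v in obs:
        o,d=ray(C,u,v);d=d/np.linalg.norm(d);M=np.eye(3)-np.outer(d,d);A+=M;b+=M@o
    return np.linalg.solve(A,b)
def cen(e): return (e[0]+e[2])*256,(e[1]+e[3])*192
E
python3 - <<'E'
from h import *
s=status.observe();print({k:np.round(v,3) for k,v in s.items()})
C={}
for n in('scene','top'):
    C[n]=cam(n);im=grab_frame(n);cv2.imwrite(f'pics/{n}.png',im);globals()[n]=im
    print(n,-C[n][1].T@C[n][2])
cv2.imwrite('pics/both.png',np.hstack([cv2.resize(scene,(400,300)),cv2.resize(top,(400,300))]))
cv2.imwrite('pics/top2.png',cv2.resize(top,(800,600),interpolation=cv2.INTER_CUBIC))
for n in('ring','ring_stud','pointer_peg','guard_fin','guard','switch_box','mill','tube_rack','sanitiser','pen'):
  o=[]
  for c in('scene','top'):
    r=search_frame(c,n)
    if r:
        u=cen(r[0]['extent']);o.append((C[c],*u));print(n,c,round(r[0]['p'],2),np.round(u),np.round(np.array(r[0]['extent'])*[512,384,512,384]))
  if len(o)==2:print('   tri',tri(o).round(3))
E
```

```text
pics
{'clock': np.float64(0.0), 'qpos': array([-1.256,  0.522, -0.036,  1.6  ,  0.021,  1.021, -0.113]), 'qd': array([ 0.001, -0.001,  0.001,  0.001,  0.001,  0.001, -0.   ]), 'joint_efforts': array([ 1.0000e-03, -9.2712e+01,  1.9800e+00, -3.6992e+01,  1.8000e-02,
        8.0000e-03, -0.0000e+00]), 'position': array([0.235, 0.579, 0.249]), 'tool_rot': array([-3.141,  0.   ,  2.757]), 'force': array([0.565, 0.309, 0.227]), 'moment': array([-0.034,  0.053,  0.047]), 'finger_force': np.float64(0.0), 'grip_width': np.float64(0.085)}
scene [1.19105356 0.58062429 0.66711153]
top [ 0.52065225 -0.0141928   1.39534781]
ring scene 0.61 [236. 156.] [223. 144. 249. 169.]
ring top 0.9 [321. 207.] [308. 196. 334. 217.]
   tri [ 0.613 -0.189  0.144]
ring_stud scene 0.66 [233. 156.] [221. 145. 245. 167.]
ring_stud top 0.76 [320. 210.] [307. 198. 333. 222.]
   tri [ 0.611 -0.193  0.14 ]
guard_fin scene 0.72 [327. 238.] [308. 222. 347. 254.]
guard_fin top 0.83 [195. 207.] [182. 191. 208. 223.]
   tri [0.621 0.184 0.082]
guard scene 0.96 [328. 236.] [307. 218. 349. 253.]
guard top 0.86 [192. 208.] [178. 193. 205. 224.]
   tri [0.618 0.189 0.091]
switch_box scene 0.75 [324. 250.] [294. 218. 354. 282.]
switch_box top 0.64 [197. 210.] [182. 188. 213. 233.]
   tri [0.615 0.181 0.039]
mill scene 0.86 [231. 174.] [206. 138. 256. 209.]
mill top 0.62 [317. 206.] [293. 179. 341. 233.]
   tri [ 0.624 -0.189  0.086]
tube_rack scene 0.76 [227. 238.] [202. 208. 252. 267.]
tube_rack top 0.95 [256. 156.] [242. 138. 270. 175.]
   tri [ 0.782 -0.004  0.044]
sanitiser scene 0.92 [184. 149.] [173. 119. 194. 179.]
sanitiser top 0.88 [394. 190.] [374. 174. 414. 206.]
   tri [ 0.663 -0.416  0.09 ]
pen scene 0.83 [389. 331.] [374. 310. 403. 352.]
pen top 0.57 [128. 197.] [124. 178. 132. 216.]
   tri [0.664 0.41  0.003]
```

View pics/top2.png

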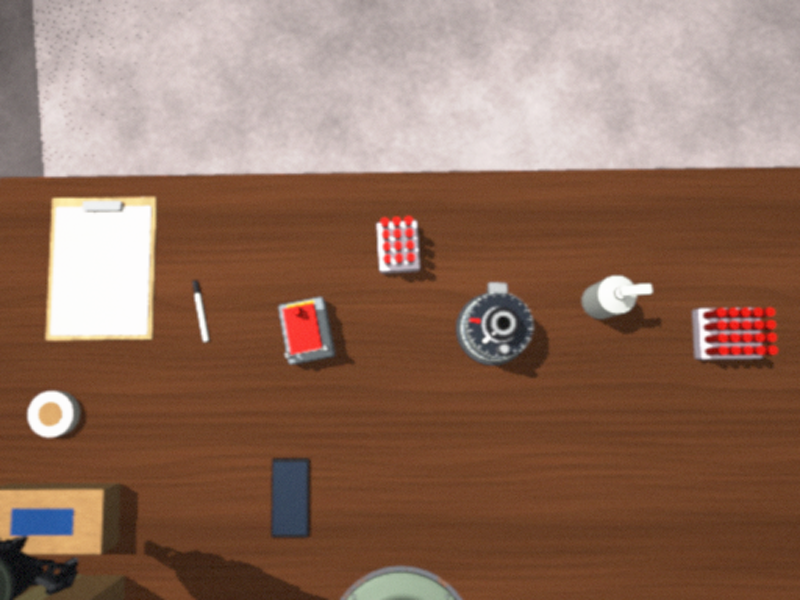

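View pics/scene.png

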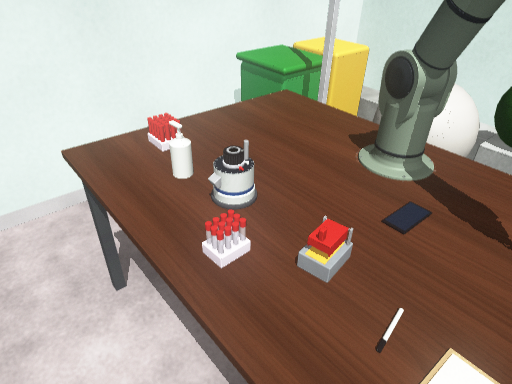

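The top view (800x600) shows the switch box at about (305,330) with its fin at (302,313). The mill is at (497,327), with its spout up at (497,287), the pillar low at about (505,350) and the red pointer at (474,321). I'm moving over the mill.

```bash
python3 -m creep '[[-0.7,-0.64,-0.2,0,1],[-1.4,-1.28,-0.4,0,1],[-2.1,-1.92,-0.67,0,1],[-2.8,-2.56,-0.67,0,1],[-3.5,-3.2,-0.67,0,1]]'
python3 -m creep '[[-0.7,-0.64,0,0,1],[-1.4,-1.28,0,0,1],[-2.1,-1.92,0,0,1],[-2.8,-2.56,0,0,1],[-3.5,-3.2,0,0,1]]'
python3 - <<'E'
from h import *
s=status.observe();print(s['clock'],np.round(s['position'],3),np.round(s['tool_rot'],3),np.round(s['qpos'],2))
p,R=tool();print(R.T@(np.array([0.60,-0.19,0.29])-p)/.06, R.round(2))
E
```

```text
clock: 1.72
position: [0.3578, 0.3208, 0.2906]
tool_rot: [3.141, 0.0, 2.757]
force: [0.8, 1.0, -0.1]
grip_width: 0.0857
finger_force: 0.0
clock: 2.35
position: [0.4804, 0.064, 0.2905]
tool_rot: [3.141, 0.001, 2.757]
force: [1.4, 0.8, 0.2]
grip_width: 0.0852
finger_force: 0.0
2.35 [0.48  0.064 0.291] [3.141e+00 1.000e-03 2.757e+00] [-0.43  0.25  0.21  1.92 -0.06  0.98  1.  ]
[-3.43622538 -3.17581893  0.00903523] [[-0.93  0.38  0.  ]
 [ 0.38  0.93  0.  ]
 [-0.    0.   -1.  ]]
```

```bash
python3 -m creep '[[-0.7,-0.64,0,1.2,1],[-1.4,-1.28,0,2.4,1],[-2.1,-1.92,0,3.6,1],[-2.8,-2.56,0,4.8,1],[-3.4,-3.15,0,6,1]]'
python3 -m creep '[[0,0,0,1.2,1],[0,0,0,2.4,1],[0,0,0,3.6,1],[0,0,0,4.8,1],[0,0,0,6,1]]'
python3 - <<'E'
from h import *
s=status.observe();print(s['clock'],np.round(s['position'],3),np.round(s['tool_rot'],3),np.round(s['qpos'],2),s['moment'])
C=cam('wrist');im=grab_frame('wrist');cv2.imwrite('pics/w1.png',im)
for n in('ring','ring_stud','pointer_peg','mill'):
    for r in silhouettes('wrist',n)[:2]:
        m=r['mask'];v,u=np.nonzero(m);print(n,round(r['p'],2),np.round(cen(r['extent'])),m.sum(),[atz(C,*cen(r['extent']),z).round(4) for z in(.125,.165)],(u.mean().round(1),v.mean().round(1)))
for c in (np.array([.612,-.19,.165]),):print(proj(C,c))
E
```

```text
clock: 2.98
position: [0.5985, -0.1879, 0.2902]
tool_rot: [3.141, 0.0, 1.913]
force: [0.1, 0.3, 0.7]
grip_width: 0.0852
finger_force: 0.0
clock: 3.6
position: [0.5979, -0.186, 0.2902]
tool_rot: [3.142, -0.0, 1.076]
force: [-0.1, -0.2, -0.1]
grip_width: 0.0856
finger_force: 0.0
3.6 [ 0.598 -0.186  0.29 ] [ 3.142 -0.     1.076] [-0.22  0.57  0.67  1.57 -0.38  1.13  0.04] [-0.01447552  0.02655581  0.02346851]
ring 0.57 [271. 175.] 4939 [array([ 0.6089, -0.189 ,  0.125 ]), array([ 0.6119, -0.1799,  0.165 ])] (np.float64(276.2), np.float64(175.9))
ring_stud 0.68 [273. 176.] 4900 [array([ 0.6106, -0.191 ,  0.125 ]), array([ 0.6133, -0.1816,  0.165 ])] (np.float64(276.1), np.float64(175.7))
pointer_peg 0.65 [260. 123.] 164 [array([ 0.6221, -0.1425,  0.125 ]), array([ 0.6232, -0.1398,  0.165 ])] (np.float64(259.6), np.float64(123.0))
mill 0.87 [282. 159.] 14761 [array([ 0.6246, -0.1808,  0.125 ]), array([ 0.6254, -0.1728,  0.165 ])] (np.float64(276.5), np.float64(161.7))
[276.81738574 185.15786934]
```

View pics/w1.png

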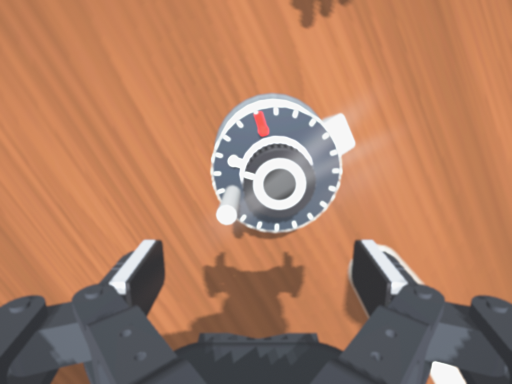

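```bash
python3 - <<'E'
from h import *
C=cam('wrist')
print('deck c',atz(C,277,169.5,.12),'ring top',atz(C,279,182,.167))
c=atz(C,278,181,.166)[:2]*.5+atz(C,277,169.5,.12)[:2]*.5
for n,u,v,z in(('pillar',228,214,.182),('spout',341,132,.115),('stud',235,162,.127),('peg',261,118,.122),('peg',263,131,.129)):
    q=atz(C,u,v,z);d=q[:2]-c;print(n,q.round(4),np.hypot(*d).round(4),np.degrees(np.arctan2(d[1],d[0])).round(1))
p,R=tool();print(c,R.T@(np.r_[c,.155]-p)/.06,R.round(2))
E
```

```text
deck c [ 0.6160057  -0.18831845  0.12      ] ring top [ 0.6149565  -0.18780566  0.167     ]
pillar [ 0.569  -0.1883  0.182 ] 0.0463 -179.2
spout [ 0.685  -0.1855  0.115 ] 0.0697 1.8
stud [ 0.5853 -0.1623  0.127 ] 0.0392 139.9
peg [ 0.6248 -0.1387  0.122 ] 0.0498 78.9
peg [ 0.6213 -0.1492  0.129 ] 0.0389 81.1
[ 0.61528188 -0.18763033] [0.11053858 0.26900318 2.25330483] [[ 0.47  0.88 -0.  ]
 [ 0.88 -0.47  0.  ]
 [ 0.   -0.   -1.  ]]
```

The wrist view shows the ring top at (279,182), stud (235,162), red pointer (262,124), pillar top (228,214) and spout (341,132). The stud is at 140°, the pointer at 80° and the pillar at 180°. I'll descend and grip the ring.

```bash
python3 -m creep '[[0.11,0.27,0.5,0.5,1],[0.11,0.27,1.1,0.5,1],[0.11,0.27,1.7,0.5,1],[0.11,0.27,2.25,0.5,1],[0.11,0.27,2.25,0.5,1]]' 45
python3 -m creep '[[0,0,0,0,0.5],[0,0,0,0,0.5],[0,0,0,0,0.5],[0,0,0,0,0.5]]' 45
python3 - <<'E'
from h import *
s=status.observe();print({k:np.round(v,3) for k,v in s.items()})
E
```

```text
clock: 4.47
position: [0.6143, -0.1876, 0.1535]
tool_rot: [-3.138, 0.001, 1.014]
force: [0.5, 0.6, -0.6]
grip_width: 0.0852
finger_force: 0.0
clock: 4.97
position: [0.6164, -0.1884, 0.1573]
tool_rot: [3.138, -0.001, 1.012]
force: [0.2, -1.9, 7.0]
grip_width: 0.0585
finger_force: 47.0
{'clock': np.float64(4.975), 'qpos': array([-0.167,  0.741,  0.596,  1.65 , -0.503,  0.905,  0.064]), 'qd': array([ 0.001,  0.   ,  0.   , -0.002,  0.001,  0.001,  0.001]), 'joint_efforts': array([-7.1700e-01, -9.3129e+01,  1.7607e+01, -2.7559e+01, -1.9500e-01,
        3.5600e-01, -2.0000e-02]), 'position': array([ 0.616, -0.188,  0.157]), 'tool_rot': array([ 3.138e+00, -1.000e-03,  1.012e+00]), 'force': array([ 0.166, -1.9  ,  7.034]), 'moment': array([-0.276, -0.019,  0.047]), 'finger_force': np.float64(46.995), 'grip_width': np.float64(0.058)}
```

```bash
m(){ python3 -c "
from h import *
s=status.observe();print('M',np.round(s['moment'],3),np.round(s['position'],4),np.round(s['qpos'][6],3))"; }
python3 -m creep '[[0,0,0,0.7,0.5],[0,0,0,1.4,0.5],[0,0,0,2.1,0.5],[0,0,0,2.8,0.5],[0,0,0,3.5,0.5]]'; m
python3 -m creep '[[0,0,0,0.7,0.5],[0,0,0,1.4,0.5],[0,0,0,2.1,0.5],[0,0,0,2.8,0.5],[0,0,0,3.5,0.5]]'; m
```

```text
clock: 5.6
position: [0.6173, -0.1895, 0.1574]
tool_rot: [3.136, -0.003, 0.52]
force: [10.8, -10.7, -2.9]
grip_width: 0.0584
finger_force: 48.6
M [-2.084 -2.235  0.03 ] [ 0.6173 -0.1895  0.1574] -0.335
clock: 6.22
position: [0.6177, -0.1909, 0.1575]
tool_rot: [3.136, -0.007, 0.031]
force: [16.0, -19.9, -8.2]
grip_width: 0.0585
finger_force: 50.0
M [-4.063 -3.253  0.219] [ 0.6177 -0.1909  0.1575] -0.736
```

```bash
python3 -m creep '[[0,0,0,0,1],[0,0,0,0,1],[0,0,0,0,1],[0,0,0,0,1]]'
python3 -m creep '[[0,0,0,-1.2,1],[0,0,0,-2.4,1],[0,0,0,-3.6,1],[0,0,0,-4.8,1],[0,0,0,-6.0,1]]'
python3 -m creep '[[0,0,0,-1,1],[0,0,0,-1,1]]'
python3 -c "
from h import *
s=status.observe();p,R=tool();print(R.T@(np.array([.6149,-.191,.156])-p)/.06,s['moment'])"
```

```text
clock: 6.72
position: [0.6153, -0.1877, 0.1554]
tool_rot: [-3.141, -0.0, 0.034]
force: [0.4, 0.5, -0.1]
grip_width: 0.0855
finger_force: 0.0
clock: 7.35
position: [0.6153, -0.1878, 0.1553]
tool_rot: [3.142, -0.0, 0.878]
force: [-0.1, 0.0, 0.2]
grip_width: 0.0852
finger_force: 0.0
clock: 7.6
position: [0.6153, -0.188, 0.1554]
tool_rot: [3.141, -0.001, 1.011]
force: [0.3, -0.3, 0.2]
grip_width: 0.0852
finger_force: 0.0
[-0.04544664  0.02154617 -0.00960915] [-0.04064213 -0.00485446 -0.00081788]
```

```bash
m(){ python3 -c "
from h import *
s=status.observe();print('M',np.round(s['moment'],3),np.round(s['position'],4),np.round(s['qpos'][6],3))"; }
python3 -m creep '[[-0.05,0.02,0,0,1],[-0.05,0.02,0,0,0.5],[-0.05,0.02,0,0,0.5],[-0.05,0.02,0,0,0.5],[-0.05,0.02,0,0,0.5]]' 45;m
python3 -m creep '[[0,0,0,0.8,0.5],[0,0,0,1.6,0.5],[0,0,0,2.4,0.5],[0,0,0,3.2,0.5],[0,0,0,4,0.5]]'; m
python3 -m creep '[[0,0,0,0.7,0.5],[0,0,0,1.4,0.5],[0,0,0,2.1,0.5],[0,0,0,2.8,0.5],[0,0,0,3.5,0.5]]'; m
python3 -m creep '[[0,0,0,0.5,0.5],[0,0,0,1,0.5],[0,0,0,1,0.5]]'; m
```

```text
clock: 8.22
position: [0.6148, -0.1912, 0.1556]
tool_rot: [3.141, 0.0, 1.011]
force: [-2.3, -0.3, 5.3]
grip_width: 0.0586
finger_force: 47.0
M [ 0.021  0.374 -0.023] [ 0.6148 -0.1912  0.1556] 0.069
clock: 8.85
position: [0.6149, -0.1913, 0.1556]
tool_rot: [3.141, -0.0, 0.448]
force: [-1.5, -0.8, 4.5]
grip_width: 0.0587
finger_force: 47.6
M [-0.264  0.267 -0.052] [ 0.6149 -0.1913  0.1556] -0.387
clock: 9.48
position: [0.6149, -0.1913, 0.1556]
tool_rot: [3.141, -0.001, -0.04]
force: [-0.8, -1.3, 4.3]
grip_width: 0.0587
finger_force: 47.6
M [-0.392  0.211  0.198] [ 0.6149 -0.1913  0.1556] -0.789
clock: 9.85
position: [0.6149, -0.1914, 0.1556]
tool_rot: [3.141, -0.001, -0.177]
force: [-1.9, -1.3, 6.3]
grip_width: 0.059
finger_force: 47.8
M [-0.36   0.162 -0.128] [ 0.6149 -0.1914  0.1556] -0.904
```

```bash
cat > m.sh <<'E'
python3 -c "
from h import *
s=status.observe();print('M',np.round(s['moment'][2],3),np.round(s['tool_rot'][2],3),s['finger_force'])"
E
python3 -m creep '[[0,0,0,0.5,0.5],[0,0,0,0.5,0.5]]'|head -1; bash m.sh
python3 -m creep '[[0,0,0,0.5,0.5],[0,0,0,0.5,0.5]]'|head -1; bash m.sh
python3 -m creep '[[0,0,0,0.5,0.5],[0,0,0,0.5,0.5]]'|head -1; bash m.sh
```

```text
clock: 10.1
M -0.016 -0.247 48.08507367968559
clock: 10.35
M 0.039 -0.316 48.1631563603878
clock: 10.6
M 0.03 -0.386 48.226981200277805
```

```bash

python3 -m creep '[[0,0,0,0.5,0.5],[0,0,0,0.5,0.5]]'|head -1; bash m.sh
python3 -m creep '[[0,0,0,0.5,0.5],[0,0,0,0.5,0.5]]'|head -1; bash m.sh
```

```text
clock: 10.85
M -0.102 -0.456 48.24949694797397
clock: 11.1
M -0.073 -0.526 48.27181437984109
```

```bash

python3 -m creep '[[0,0,0,0.5,0.5],[0,0,0,0.5,0.5]]'|head -1; bash m.sh
```

```text
clock: 11.35
M 0.021 -0.595 48.28480649739504
```

```bash

python3 -m creep '[[0,0,0,0.5,0.5],[0,0,0,0.5,0.5]]'|head -1; bash m.sh
python3 -m creep '[[0,0,0,0.5,0.5],[0,0,0,0.5,0.5]]'|head -1; bash m.sh
```

```text
clock: 11.6
M 0.066 -0.665 48.290202766656876
clock: 11.85
M -0.032 -0.735 48.29817049205303
```

```bash
python3 -c "
from h import *
im=grab_frame('wrist');cv2.imwrite('pics/w2.png',im)"
```

```text
(no output)
```

View pics/w2.png

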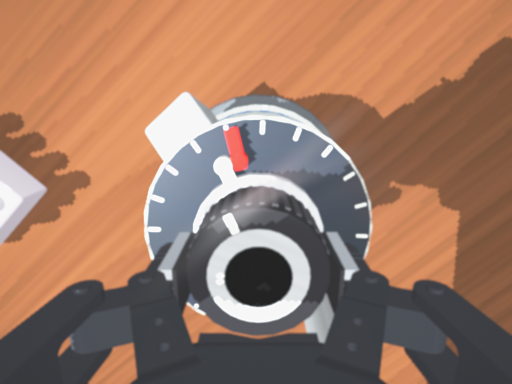

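The stud (224,167) is pushing the red pointer (236,148) ahead of it, so the ring turns with the grip. The pillar at (320,315) is still clear of the right finger.

```bash

python3 -m creep '[[0,0,0,0.5,0.5],[0,0,0,0.5,0.5]]'|head -1; bash m.sh
python3 -m creep '[[0,0,0,0.5,0.5],[0,0,0,0.5,0.5]]'|head -1; bash m.sh
```

```text
clock: 12.15
M -0.147 -0.805 48.291069120168686
clock: 12.4
M -0.026 -0.875 48.31568503752351
```

```bash

python3 -m creep '[[0,0,0,0.5,0.5],[0,0,0,0.5,0.5]]'|head -1; bash m.sh
```

```text
clock: 12.65
M 0.057 -0.944 48.30573661252856
```

```bash

python3 -m creep '[[0,0,0,0,1],[0,0,0,0,1],[0,0,0,0,1]]'
python3 -m creep '[[0,0,0,-1.1,1],[0,0,0,-2.2,1],[0,0,0,-3.3,1],[0,0,0,-4.4,1],[0,0,0,-5.4,1]]'
python3 -m creep '[[0,0,0,0,1],[0,0,0,0,0.5],[0,0,0,0,0.5],[0,0,0,0,0.5],[0,0,0,0,0.5]]' 45
bash m.sh
python3 -m creep '[[0,0,0,0.5,0.5],[0,0,0,0.5,0.5]]'|head -1; bash m.sh
python3 -m creep '[[0,0,0,0.5,0.5],[0,0,0,0.5,0.5]]'|head -1; bash m.sh
```

```text
clock: 13.02
position: [0.6147, -0.1908, 0.1551]
tool_rot: [3.142, 0.0, -0.943]
force: [-0.1, -0.4, -0.1]
grip_width: 0.0856
finger_force: 0.0
clock: 13.65
position: [0.6147, -0.191, 0.1552]
tool_rot: [-3.141, -0.0, -0.184]
force: [-0.3, -0.8, -0.4]
grip_width: 0.0853
finger_force: 0.0
clock: 14.28
position: [0.6146, -0.1914, 0.1555]
tool_rot: [3.141, -0.0, -0.191]
force: [-2.0, 0.3, 6.2]
grip_width: 0.0583
finger_force: 47.1
M -0.052 -0.191 47.09096314385533
clock: 14.52
M 0.105 -0.262 47.71966447122395
clock: 14.78
M 0.091 -0.332 47.87132897414267
```

Ring is at about 170°.

```bash

python3 -m creep '[[0,0,0,0.5,0.5],[0,0,0,0.5,0.5]]'|head -1; bash m.sh
python3 -m creep '[[0,0,0,0.5,0.5],[0,0,0,0.5,0.5]]'|head -1; bash m.sh
```

```text
clock: 15.02
M -0.13 -0.402 48.0035865213722
clock: 15.28
M -0.117 -0.472 48.02487029694021
```

```bash

python3 -m creep '[[0,0,0,0.5,0.5],[0,0,0,0.5,0.5]]'|head -1; bash m.sh
```

```text
clock: 15.52
M 0.142 -0.541 47.90815162472427
```

```bash

python3 -m creep '[[0,0,0,0.25,0.5],[0,0,0,0.25,0.5]]'|head -1; bash m.sh
python3 -m creep '[[0,0,0,0.25,0.5],[0,0,0,0.25,0.5]]'|head -1; bash m.sh
```

```text
clock: 15.78
M 0.378 -0.575 47.74063087999821
clock: 16.02
M 0.535 -0.61 47.62667150236666
```

```bash

python3 -m creep '[[0,0,0,0.2,0.5],[0,0,0,0.2,0.5]]'|head -1; bash m.sh
```

```text
clock: 16.27
M 0.718 -0.638 47.54660887643695
```

Burrs touch at 0.72 N m. Backing off four clicks to the detent.

```bash

python3 -m creep '[[0,0,0,-0.8,0.5],[0,0,0,-1.6,0.5],[0,0,0,-2.4,0.5],[0,0,0,-3.2,0.5],[0,0,0,-4,0.5]]'|head -1; bash m.sh
python3 -m creep '[[0,0,0,-0.8,0.5],[0,0,0,-1.6,0.5],[0,0,0,-2.4,0.5],[0,0,0,-3.2,0.5],[0,0,0,-4,0.5]]'|head -1; bash m.sh
python3 -m creep '[[0,0,0,-0.8,0.5],[0,0,0,-1.5,0.5],[0,0,0,-1.95,0.5],[0,0,0,-1.95,0.5]]'|head -1; bash m.sh
```

```text
clock: 16.9
M -0.113 -0.076 47.91601865552366
clock: 17.52
M -0.151 0.482 47.97332480549812
clock: 18.02
M 0.014 0.752 47.85994168370962
```

```bash

python3 -m creep '[[0,0,0,0,1],[0,0,0,0,1],[0,0,0,0,1],[0,0,-0.4,0,1],[0,0,-1.2,0,1]]'|head -1
python3 -m creep '[[0,0,-0.8,0,1],[0,0,-1.4,0,1],[0,0,-1.4,0,1]]'|head -3
python3 - <<'E'
from h import *
C=cam('wrist');im=grab_frame('wrist');cv2.imwrite('pics/w3.png',im)
for n in('ring_stud','pointer_peg','mill'):
    for r in silhouettes('wrist',n)[:2]:
        v,u=np.nonzero(r['mask']);print(n,round(r['p'],2),u.mean().round(1),v.mean().round(1))
E
```

```text
clock: 18.65
clock: 19.02
position: [0.6154, -0.1915, 0.3137]
tool_rot: [3.138, -0.002, 0.753]
ring_stud 0.75 256.5 173.6
ring_stud 0.52 420.4 249.5
mill 0.74 257.4 160.9
mill 0.22 256.5 173.5
```

View pics/w3.png

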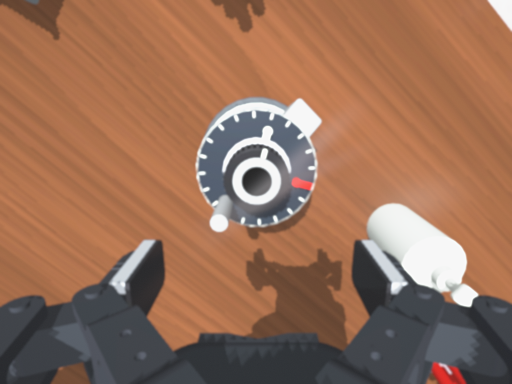

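```bash
python3 - <<'E'
from h import *
C=cam('wrist');c=np.array([.615,-.191])
for n,u,v,z in(('stud',267,132,.129),('peg',297,183,.129),('ptr',308,185.5,.122),('pillar',219.5,222,.182)):
    q=atz(C,u,v,z);d=q[:2]-c;print(n,q.round(4),np.hypot(*d).round(4),np.degrees(np.arctan2(d[1],d[0])).round(1))
p,R=tool();print(R.T@(np.array([.59,.18,.3])-p)/.06,R.round(2),status.observe()['qpos'])
E
```

```text
stud [ 0.6484 -0.1685  0.129 ] 0.0402 34.0
peg [ 0.6323 -0.225   0.129 ] 0.0382 -63.0
ptr [ 0.6374 -0.237   0.122 ] 0.0512 -64.0
pillar [ 0.5683 -0.1866  0.182 ] 0.0469 174.6
[ 3.92924579 -4.78603135  0.17102405] [[ 0.73  0.68 -0.  ]
 [ 0.68 -0.73  0.  ]
 [-0.   -0.   -1.  ]] [-0.2623208   0.61652757  0.78159813  1.50163397 -0.44983982  1.21149606
 -0.23051202]
```

The rough angles are ambiguous by a few degrees, so I'll rectify the deck plane to check the click count.

```bash
python3 - <<'E'
from h import *
C=cam('wrist');im=cv2.imread('pics/w3.png')
def rect(z,c=(.615,-.1885),h=.07,N=560):
    P=[(c[0]+h,c[1]+h,z),(c[0]+h,c[1]-h,z),(c[0]-h,c[1]-h,z),(c[0]-h,c[1]+h,z)]
    H=cv2.getPerspectiveTransform(np.float32([proj(C,p) for p in P]),np.float32([(0,0),(N,0),(N,N),(0,N)]))
    return cv2.warpPerspective(im,H,(N,N),flags=cv2.INTER_CUBIC)
r=rect(.12)
cv2.imwrite('pics/rect.png',r)
# dial edge: white rim / dark deck -> dark disc fit
g=cv2.cvtColor(r,cv2.COLOR_BGR2HSV)
hsv=g;red=((hsv[...,0]<8)|(hsv[...,0]>172))&(hsv[...,1]>170)&(hsv[...,2]>120)
v,u=np.nonzero(red);print('red',u.mean(),v.mean(),len(u),u.min(),u.max(),v.min(),v.max())
E
```

```text
red 475.8531468531468 195.4265734265734 429 463 489 180 210
```

View pics/rect.png

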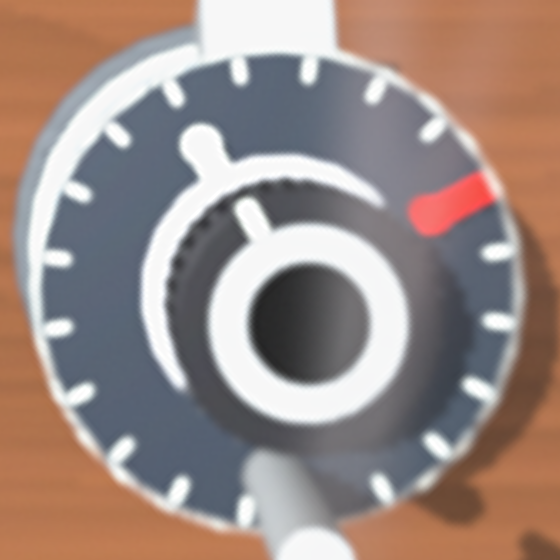

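The rectified deck shows the disc centre at (277,290), the stud at (201,142) and the pointer peg at (428,218). That is about 91° apart, against an expected 90.5° for touch plus four clicks, so the ring is right. On to the switch box.

```bash
python3 -m creep '[[0.7,-0.85,0.05,0.8,1],[1.4,-1.7,0.1,1.6,1],[2.1,-2.55,0.15,2.4,1],[2.6,-3.2,0.17,3.2,1],[3.2,-3.9,0.17,4.3,1]]'|head -3
python3 -m creep '[[0.15,-1.0,0,0,1],[0.15,-1.0,0,0,1]]'|head -3
python3 - <<'E'
from h import *
s=status.observe();print(s['clock'],np.round(s['position'],3),np.round(s['tool_rot'],3),np.round(s['qpos'],2))
C=cam('wrist');im=grab_frame('wrist');cv2.imwrite('pics/w4.png',im)
for n in('guard_fin','guard','switch_box'):
    for r in silhouettes('wrist',n)[:1]:
        m=r['mask'].astype(np.uint8);k=max(cv2.findContours(m,0,2)[0],key=cv2.contourArea)
        print(n,round(r['p'],2),np.round(cen(r['extent'])),cv2.minAreaRect(k))
E
```

```text
clock: 19.85
position: [0.5939, 0.1133, 0.3001]
tool_rot: [3.142, 0.001, 0.149]
clock: 20.1
position: [0.5936, 0.177, 0.2991]
tool_rot: [3.141, 0.002, 0.16]
20.1 [0.594 0.177 0.299] [3.141e+00 2.000e-03 1.600e-01] [-0.97  0.66  0.97  1.59 -0.57  1.21 -1.29]
guard_fin 0.94 [253. 146.] ((253.1100311279297, 146.1412353515625), (87.79882049560547, 59.65657043457031), 87.61405944824219)
guard 0.57 [253. 145.] ((252.697021484375, 146.10655212402344), (87.50286865234375, 59.42069625854492), 88.15238952636719)
switch_box 0.77 [253. 141.] ((253.4454345703125, 141.19862365722656), (105.70904541015625, 78.17623138427734), 88.26429748535156)
```

View pics/w4.png

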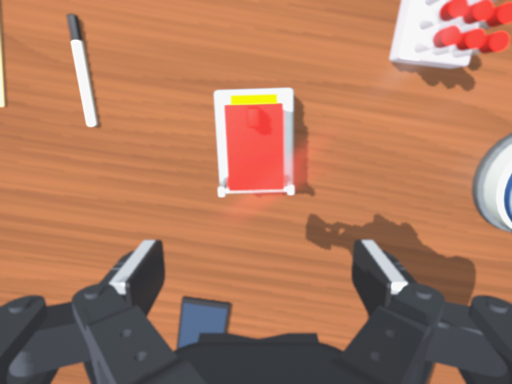

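```bash
python3 - <<'E'
from h import *
C=cam('wrist');im=cv2.imread('pics/w4.png');hsv=cv2.cvtColor(im,cv2.COLOR_BGR2HSV)
r=silhouettes('wrist','guard')[0]['mask'].astype(np.uint8)
k=max(cv2.findContours(r,0,2)[0],key=cv2.contourArea);b=cv2.boxPoints(cv2.minAreaRect(k))
W=np.array([atz(C,*q,.099) for q in b]);print(b.round(1).tolist(),W.round(4).tolist(),W.mean(0).round(4))
for i in range(4):
    d=W[(i+1)%4]-W[i];print(np.hypot(*d[:2]).round(4),np.degrees(np.arctan2(d[1],d[0])).round(1))
h=[atz(C,221,191,.095),atz(C,290.5,190,.095)];d=h[0]-h[1];print('hinge',h,np.mean(h,0).round(4),np.degrees(np.arctan2(-d[0],d[1])))
print('box top edge',[atz(C,u,v,.05).round(4) for u,v in((214,92),(293,88))])
print('fin top',[atz(C,258,v,.129).round(4) for v in(108,113,118)])
cv2.imwrite('pics/fin.png',cv2.resize(im[80:210,190:320],(600,600),interpolation=cv2.INTER_CUBIC))
E
```

```text
[[221.60000610351562, 103.30000305175781], [281.0, 101.4000015258789], [283.79998779296875, 188.89999389648438], [224.39999389648438, 190.8000030517578]] [[0.6533, 0.2174, 0.099], [0.664, 0.1593, 0.099], [0.5754, 0.141, 0.099], [0.5638, 0.2037, 0.099]] [0.6141 0.1804 0.099 ]
0.0591 -79.6
0.0904 -168.3
0.0637 100.5
0.0906 8.7
hinge [array([0.56181804, 0.2075741 , 0.095     ]), array([0.57420124, 0.13312689, 0.095     ])] [0.568  0.1704 0.095 ] 9.44384597607746
box top edge [array([0.663 , 0.2326, 0.05  ]), array([0.6806, 0.1449, 0.05  ])]
fin top [array([0.6551, 0.1811, 0.129 ]), array([0.6507, 0.1804, 0.129 ]), array([0.6463, 0.1798, 0.129 ])]
```

View pics/fin.png

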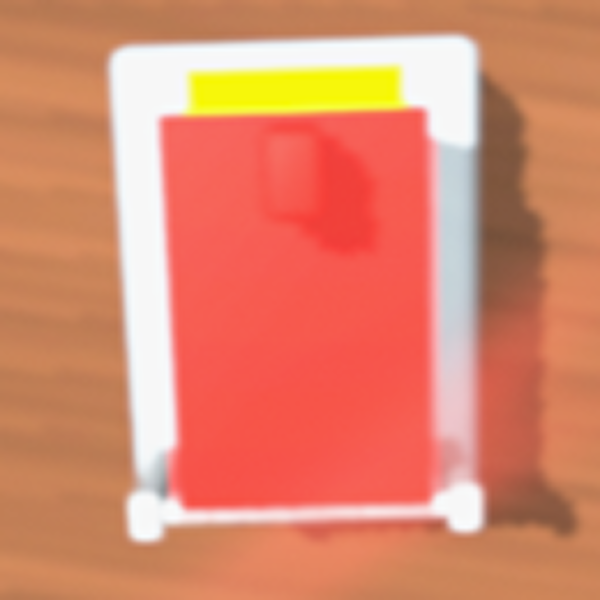

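The wrist view shows the fin top at about (253,117), panel corners from (222,103) to (284,189), and hinge knobs at (221,191) and (290,190). Box yaw is about 0.17.

```bash
python3 - <<'E'
from h import *
p,R=tool();print(R.T@(np.array([.6437,.1838,.125])-p)/.06,p,status.observe()['tool_rot'])
E
```

```text
[ 0.84417249 -0.10318984  2.93150878] [0.59458491 0.17013366 0.30090397] [3.14129592e+00 2.29447117e-04 1.50672060e-01]
```

The earlier pose was read before the arm had settled, so I'll measure again at rest.

```bash
python3 - <<'E'
from h import *
C=cam('wrist');im=grab_frame('wrist');cv2.imwrite('pics/w5.png',im)
r=silhouettes('wrist','guard')[0]['mask'].astype(np.uint8)
k=max(cv2.findContours(r,0,2)[0],key=cv2.contourArea);b=cv2.boxPoints(cv2.minAreaRect(k))
W=np.array([atz(C,*q,.099) for q in b]);c=W.mean(0);print(b.round(1).tolist(),c.round(4))
for i in range(4):
    d=W[(i+1)%4]-W[i];print(np.hypot(*d[:2]).round(4),np.degrees(np.arctan2(d[1],d[0])).round(1))
# shift of image content vs w4
a=cv2.imread('pics/w4.png')[70:220,180:330];res=cv2.matchTemplate(im,a,cv2.TM_CCOEFF_NORMED);du=np.array(cv2.minMaxLoc(res)[3])-[180,70];print('shift',du)
h=[atz(C,221+du[0],191+du[1],.095),atz(C,290.5+du[0],190+du[1],.095)];d=h[0]-h[1];print('hinge',np.mean(h,0).round(4),np.degrees(np.arctan2(-d[0],d[1])))
print('fin',atz(C,252.8+du[0],117.3+du[1],.129).round(4))
p,R=tool();print(p,np.degrees(status.observe()['tool_rot'][2]))
E
```

```text
[[214.5, 103.9000015258789], [273.8999938964844, 101.5999984741211], [277.20001220703125, 188.39999389648438], [217.8000030517578, 190.6999969482422]] [0.6131 0.1873 0.099 ]
0.0592 -79.3
0.0897 -168.3
0.0638 100.9
0.09 8.7
shift [-7  0]
hinge [0.5669 0.1778 0.095 ] 9.431428844141944
fin [0.6453 0.1908 0.129 ]
[0.59464628 0.17043272 0.30106596] 8.647954701177717
```

```bash
python3 - <<'E'
from h import *
p,R=tool();print(R.T@(np.array([.6448,.1912,.125])-p)/.06)
E
```

```text
[ 0.87833248 -0.21636984  2.93447303]
```

```bash
python3 -m creep '[[0.5,-0.22,0.4,-0.17,1],[0.88,-0.22,1,-0.17,1],[0.88,-0.22,1.7,-0.17,1],[0.88,-0.22,2.3,-0.17,1],[0.88,-0.22,2.7,-0.17,1]]' 30|head -3
python3 -m creep '[[0,0,0.23,0,1],[0,0,0.23,0,0.05],[0,0,0.23,0,0.05],[0,0,0.23,0,0.05],[0,0,0.23,0,0.05]]' 30
python3 -m creep '[[0,0,0,0,0.05],[0,0,0,0,0.05]]' 30
```

```text
clock: 21.08
position: [0.6444, 0.1918, 0.1373]
tool_rot: [3.141, 0.001, 0.175]
clock: 21.7
position: [0.6451, 0.1923, 0.1259]
tool_rot: [3.141, -0.001, 0.177]
force: [6.3, -29.8, 6.3]
grip_width: 0.0125
finger_force: 16.9
clock: 21.95
position: [0.6453, 0.1912, 0.1259]
tool_rot: [3.14, -0.001, 0.176]
force: [1.6, -7.6, 3.5]
grip_width: 0.0111
finger_force: 32.1
```

```bash
python3 - <<'E'
import numpy as np
th=np.radians(np.arange(0,113,7.5));r=.0842;f=np.radians(21.4)
x=r*np.cos(f+th)/.06;z=-r*np.sin(f+th)/.06
for i in range(0,15,5):
    for j in range(1,6):
        if i+j<len(th):print(np.degrees(th[i+j]).round(1),(x[i+j]-x[i]).round(2),(z[i+j]-z[i]).round(2))
E
```

```text
7.5 -0.08 -0.17
15.0 -0.18 -0.32
22.5 -0.3 -0.46
30.0 -0.43 -0.58
37.5 -0.58 -0.69
45.0 -0.16 -0.08
52.5 -0.34 -0.15
60.0 -0.52 -0.19
67.5 -0.7 -0.2
75.0 -0.88 -0.19
82.5 -0.18 0.03
90.0 -0.36 0.09
97.5 -0.52 0.17
105.0 -0.68 0.27
112.5 -0.82 0.38
```

```bash
python3 -m creep '[[-0.08,0,-0.17,0,0.05],[-0.18,0,-0.32,0,0.05],[-0.30,0,-0.46,0,0.05],[-0.43,0,-0.58,0,0.05],[-0.58,0,-0.69,0,0.05]]'
python3 -m creep '[[-0.16,0,-0.08,0,0.05],[-0.34,0,-0.15,0,0.05],[-0.52,0,-0.19,0,0.05],[-0.70,0,-0.20,0,0.05],[-0.88,0,-0.19,0,0.05]]'
```

```text
clock: 22.58
position: [0.611, 0.1848, 0.1673]
tool_rot: [3.139, -0.002, 0.175]
force: [4.0, -9.2, -3.6]
grip_width: 0.0112
finger_force: 29.2
clock: 23.2
position: [0.5597, 0.175, 0.1793]
tool_rot: [3.139, -0.004, 0.174]
force: [6.2, -12.0, 4.8]
grip_width: 0.0115
finger_force: 29.2
```

Going well. I'll raise it further to about 1.93 rad.

```bash
python3 -m creep '[[-0.18,0,0.03,0,0.05],[-0.36,0,0.09,0,0.05],[-0.52,0,0.17,0,0.05],[-0.68,0,0.27,0,0.05],[-0.80,0,0.36,0,0.05]]'
python3 - <<'E'
from h import *
C=cam('scene');im=grab_frame('scene');cv2.imwrite('pics/s2.png',cv2.resize(im[180:300,250:410],(800,600),interpolation=cv2.INTER_CUBIC))
E
```

```text
clock: 23.82
position: [0.512, 0.166, 0.1571]
tool_rot: [3.138, -0.002, 0.174]
force: [5.4, -18.1, 3.3]
grip_width: 0.0113
finger_force: 32.9
```

View pics/s2.png

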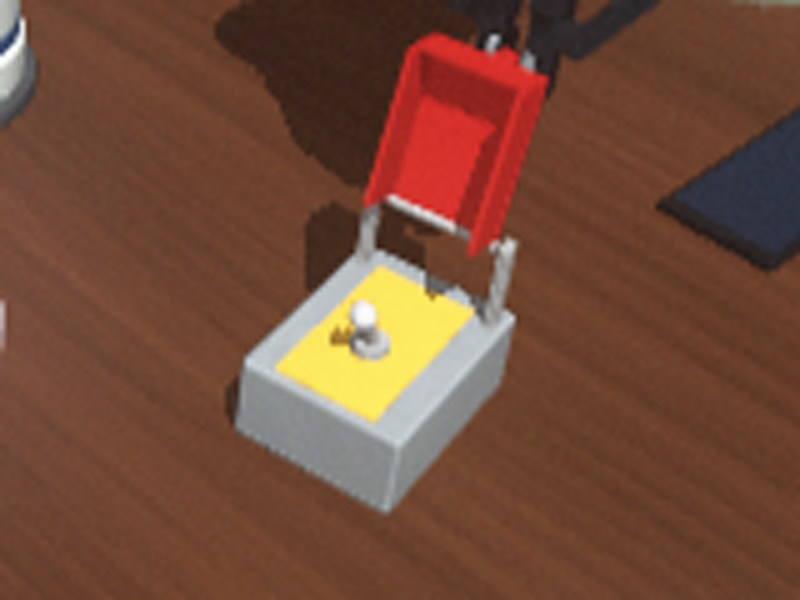

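The guard stands open in the crop, with its skirts facing the box and the toggle ball at (362,312), off. Release, rise and go to the +x side of the toggle.

```bash
python3 -m creep '[[0,0,0,0,0.6],[0,0,0,0,0.6],[0,0,0,0,0.6],[0,0,-0.3,0,0.6],[0,0,-0.8,0,0.6]]' 30
python3 -m creep '[[0,0,-0.7,0,0.6],[0,0,-1.3,0,0.3],[0,0,-1.3,0,0.0]]'
python3 - <<'E'
from h import *
p,R=tool();print(R.T@(np.array([.6694,.1959,.089])-p)/.06)
im=grab_frame('wrist');cv2.imwrite('pics/w6.png',im)
for n in('toggle','toggle_tip','guard'):print(n,[(round(r['p'],2),np.round(cen(r['extent']))) for r in search_frame('wrist',n)[:2]])
E
```

```text
clock: 24.5
position: [0.511, 0.1687, 0.2055]
tool_rot: [3.141, 0.001, 0.176]
force: [1.3, 0.4, 0.4]
grip_width: 0.0509
finger_force: 0.0
clock: 24.88
position: [0.5121, 0.169, 0.2854]
tool_rot: [-3.14, -0.004, 0.176]
force: [0.5, 0.3, -0.3]
grip_width: 0.0153
finger_force: 0.0
[2.64772938 0.02262111 3.2840416 ]
toggle [(0.86, array([261.,  45.]))]
toggle_tip [(0.84, array([260.,  44.])), (0.69, array([263., 144.]))]
guard [(0.85, array([264., 142.]))]
```

```bash
python3 -m creep '[[0.7,0,0,0,0],[1.4,0,0,0,0],[2.1,0.02,0,0,0],[2.65,0.02,0,0,0],[2.65,0.02,0.5,0,0]]'|head -3
python3 -m creep '[[0,0,0,0,0],[0,0,0,0,0]]'|head -3
python3 - <<'E'
from h import *
C=cam('wrist');im=grab_frame('wrist');cv2.imwrite('pics/w7.png',im)
for n in('toggle_tip','guard','switch_box'):
  for r in search_frame('wrist',n)[:2]:
    u=cen(r['extent']);print(n,round(r['p'],2),np.round(u),atz(C,*u,.081).round(4),np.round(np.array(r['extent'])*[512,384,512,384]))
p,R=tool();print(p)
E
```

```text
clock: 25.7
position: [0.6701, 0.195, 0.2519]
tool_rot: [3.141, -0.001, 0.176]
clock: 25.95
position: [0.6679, 0.1955, 0.253]
tool_rot: [3.141, 0.0, 0.176]
toggle_tip 0.5 [260. 205.] [0.637  0.1894 0.081 ] [255. 198. 266. 212.]
guard 0.7 [259. 326.] [0.498  0.1664 0.081 ] [253. 316. 265. 335.]
switch_box 0.56 [258. 246.] [0.5928 0.1843 0.081 ] [214. 155. 301. 338.]
[0.66799906 0.19582751 0.25333499]
```

```bash
python3 -m creep '[[0.02,0,0.8,0,0],[0.02,0,1.6,0,0],[0.02,0,2.3,0,0],[0.02,0,2.74,0,0],[0.02,0,2.74,0,0]]'
python3 -m creep '[[-0.15,0,0,0,0],[-0.3,0,0,0,0],[-0.45,0,0,0,0],[-0.58,0,0,0,0],[-0.58,0,0,0,0]]'
python3 -m creep '[[-0.05,0,0,0,0],[-0.1,0,0,0,0],[-0.1,0,0,0,0]]'
```

```text
clock: 26.78
position: [0.6684, 0.1958, 0.0869]
tool_rot: [3.141, 0.002, 0.177]
force: [0.2, -0.1, 0.1]
grip_width: 0.0001
finger_force: 0.0
clock: 27.4
position: [0.6342, 0.1899, 0.0883]
tool_rot: [-3.141, 0.0, 0.177]
force: [1.0, 0.4, -0.8]
grip_width: 0.0001
finger_force: 0.0
clock: 27.78
position: [0.6297, 0.1889, 0.0883]
tool_rot: [3.142, -0.002, 0.177]
force: [7.6, 2.8, 0.4]
grip_width: 0.0002
finger_force: 3.3
```

```bash
python3 -m creep '[[0.3,0,0,0,0],[0.6,0,-0.2,0,0],[0.6,0,-1,0,0],[0.6,0,-1.8,0,0],[0.6,0,-2.74,0,0]]'|head -3
python3 -m creep '[[0,0,0,0,0],[0,0,0,0,0]]'|head -3
python3 - <<'E'
from h import *
C=cam('wrist');im=grab_frame('wrist');a=cv2.imread('pics/w7.png')
for n in('toggle_tip',):
  for r in search_frame('wrist',n)[:2]:
    u=cen(r['extent']);q=atz(C,*u,.081);print(n,round(r['p'],2),np.round(u),q.round(4),((q[:2]-[.6123,.1858])@[.985,.174]).round(4))
s=grab_frame('scene')
cv2.imwrite('pics/s3.png',np.hstack([cv2.resize(im[120:360,180:340],(400,600)),cv2.resize(s[180:300,280:360],(400,600))]))
p,R=tool();print(p,R.T@(np.array([.513,.169,.285])-p)/.06)
E
```

```text
clock: 28.4
position: [0.6636, 0.1949, 0.2531]
tool_rot: [3.141, 0.002, 0.176]
clock: 28.65
position: [0.6639, 0.1951, 0.2518]
tool_rot: [-3.141, 0.001, 0.177]
toggle_tip 0.5 [260. 216.] [0.6222 0.1881 0.081 ] 0.0102
[0.66387551 0.19502916 0.25115456] [-2.55279908 -0.01414184 -0.55909418]
```

View pics/s3.png

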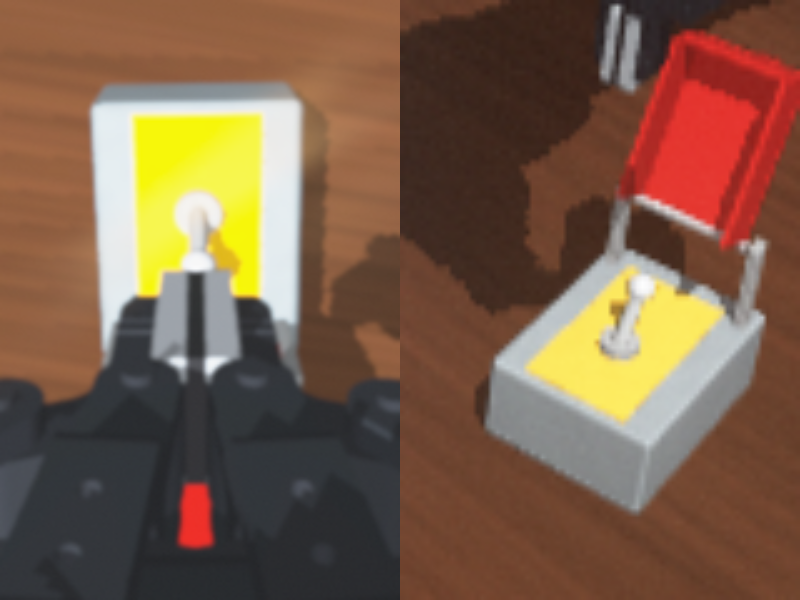

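The toggle ball now leans to the hinge in both crops (200,262 and 641,285), so it is on, and the guard is still open. Back to the fin.

```bash
python3 -m creep '[[-0.7,0,-0.3,0,0.3],[-1.4,0,-0.56,0,0.6],[-2.1,0,-0.56,0,0.6],[-2.57,0,-0.56,0,0.6],[-2.57,0,-0.56,0,0.6]]' 30|head -3
python3 -m creep '[[0,0,0,0,0.6],[0,0,0,0,0.6]]'|head -3
python3 - <<'E'
from h import *
p,R=tool();print(R.T@(np.array([.5118,.1675,.157])-p)/.06,p)
E
```

```text
clock: 29.42
position: [0.511, 0.1681, 0.2857]
tool_rot: [-3.141, 0.001, 0.177]
clock: 29.68
position: [0.5131, 0.1679, 0.2857]
tool_rot: [3.141, 0.0, 0.176]
[-2.28928544e-02  8.08674302e-04  2.14524258e+00] [0.51314226 0.16789645 0.28571428]
```

```bash
python3 -m creep '[[-0.02,0,0.6,0,0.6],[-0.02,0,1.2,0,0.6],[-0.02,0,1.8,0,0.6],[-0.02,0,2.14,0,0.6],[-0.02,0,2.14,0,0.6]]' 30
python3 -m creep '[[0,0,0,0,0.05],[0,0,0,0,0.05],[0,0,0,0,0.05],[0,0,0,0,0.05]]' 30
```

```text
clock: 30.3
position: [0.5113, 0.1671, 0.1564]
tool_rot: [3.14, 0.002, 0.176]
force: [-0.1, 0.5, 0.6]
grip_width: 0.0514
finger_force: 0.0
clock: 30.8
position: [0.5122, 0.1658, 0.1586]
tool_rot: [3.139, -0.002, 0.175]
force: [2.4, -14.3, 4.8]
grip_width: 0.0114
finger_force: 34.5
```

```bash
python3 -m creep '[[0.12,0,-0.09,0,0.05],[0.28,0,-0.19,0,0.05],[0.44,0,-0.27,0,0.05],[0.62,0,-0.33,0,0.05],[0.80,0,-0.36,0,0.05]]'
python3 -m creep '[[0.18,0,-0.01,0,0.05],[0.36,0,0,0,0.05],[0.54,0,0.04,0,0.05],[0.72,0,0.11,0,0.05],[0.88,0,0.19,0,0.05]]'
python3 -m creep '[[0.08,0,0.05,0,0.05],[0.15,0,0.11,0,0.05],[0.22,0,0.17,0,0.05],[0.28,0,0.23,0,0.05],[0.34,0,0.3,0,0.05]]'
```

```text
clock: 31.42
position: [0.5588, 0.1746, 0.1798]
tool_rot: [3.14, 0.001, 0.176]
force: [-1.9, -9.9, -2.2]
grip_width: 0.011
finger_force: 33.1
clock: 32.05
position: [0.6105, 0.1844, 0.1682]
tool_rot: [3.141, 0.001, 0.176]
force: [-5.5, -6.1, 2.0]
grip_width: 0.0114
finger_force: 40.9
clock: 32.67
position: [0.6306, 0.1883, 0.1504]
tool_rot: [3.141, 0.0, 0.176]
force: [-2.6, -5.3, 3.3]
grip_width: 0.0114
finger_force: 38.9
```

```bash
python3 -m creep '[[0.06,0,0.07,0,0.05],[0.11,0,0.14,0,0.05],[0.16,0,0.22,0,0.05],[0.20,0,0.3,0,0.05],[0.24,0,0.38,0,0.05]]'
python3 -m creep '[[0.0,0,0.03,0,0.05],[0.0,0,0.03,0,0.05]]'
```

```text
clock: 33.3
position: [0.6454, 0.1911, 0.1274]
tool_rot: [3.141, -0.001, 0.176]
force: [-0.7, -5.0, 4.2]
grip_width: 0.0114
finger_force: 36.9
clock: 33.55
position: [0.6459, 0.1912, 0.1259]
tool_rot: [3.141, -0.002, 0.176]
force: [3.7, -3.9, 3.9]
grip_width: 0.0113
finger_force: 37.1
```

```bash
python3 -m creep '[[0,0,0,0,0.7],[0,0,0,0,0.7],[0,0,0,0,0.7],[0,0,-0.4,0,0.7],[0,0,-1,0,0.7]]'|head -3
python3 -m creep '[[-0.4,0.2,-0.8,0.17,1],[-0.88,0.22,-1.93,0.17,1],[-0.88,0.22,-1.93,0.17,1],[-0.88,0.22,-1.93,0.17,1],[-0.88,0.22,-1.93,0.17,1]]'
python3 - <<'E'
from h import *
C=cam('wrist');im=grab_frame('wrist')
r=silhouettes('wrist','guard')[0]['mask'].astype(np.uint8)
k=max(cv2.findContours(r,0,2)[0],key=cv2.contourArea);b=cv2.boxPoints(cv2.minAreaRect(k))
W=np.array([atz(C,*q,.099) for q in b]);print(b.round(1).tolist(),W.mean(0).round(4))
a=cv2.imread('pics/w5.png')[90:200,200:290];print(cv2.minMaxLoc(cv2.matchTemplate(im,a,cv2.TM_CCOEFF_NORMED)))
A=cv2.imread('pics/scene.png').astype(int);B=grab_frame('scene').astype(int);D=np.abs(A-B).sum(2)
for n,(x0,y0,x1,y1) in dict(guardbox=(290,210,360,290),mill=(200,130,262,215),rack=(195,200,258,272),sanit=(165,115,200,185),pen=(370,305,408,355)).items():
    print(n,(D[y0:y1,x0:x1]>90).sum())
E
```

```text
clock: 34.17
position: [0.6444, 0.1916, 0.1851]
tool_rot: [3.141, 0.002, 0.177]
clock: 34.8
position: [0.5951, 0.1697, 0.2996]
tool_rot: [3.141, 0.002, 0.153]
force: [-0.4, 0.7, 0.2]
grip_width: 0.0858
finger_force: 0.0
[[213.6999969482422, 104.0999984741211], [273.20001220703125, 101.5], [277.0, 189.60000610351562], [217.5, 192.1999969482422]] [0.6127 0.1872 0.099 ]
(-0.21532094478607178, 0.988045871257782, (17, 30), (199, 90))
guardbox 82
mill 80
rack 0
sanit 0
pen 0
```

```bash
python3 -c "
from workcell import bot
print(bot.job_done())"
```

```text
the job is handed in; nothing more can be done
None
```

The job is handed in: the ring was turned to a 0.72 N m touch of the burrs and backed off four clicks, the switch is on, the guard is shut, and the camera checks on the rack, sanitiser and pen showed no change; it took about 35 s.

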